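# Blank off the open manifold port and tug-test the plug

## Task

One of the three quick couplings on the wash manifold is still open: close it with the larger of the two blanking plugs from the grey stand, pressing it straight down, without hammering or forcing it (25 newtons is plenty), until its flange sits on the coupling and the spring latch has snapped in. Then prove that it holds: keep hold of the head and pull straight up with a slowly rising force to 15 newtons, hold that for half a second and stop there (20 newtons would strain the latch), then let go and leave the plug locked in place. Leave the small plug, the timer, the pen and the screwdriver where they lie.

Things in the scene. Friction and masses are not known exactly. Their poses are not given: they have to be found in the camera images.
- plug_head (a point): Centre of the gripping head of the larger white blanking plug, loose, about 60 g, standing upright in either hole of the grey stand. Ribbed cylindrical head 26 mm across, 28 mm high (this point 14 mm below its top); below it a neck 19 mm across, 8 mm high, and a flange 24 mm across, 4 mm thick, whose underside rests on the stand 26 mm below this point. z up, round about z.
- plug: The same larger plug; origin on its axis at the flange's underside, z up. Below the flange a 27 mm stem: guide 5 mm long, 16 mm across; groove 9 mm long, 9 mm across; locking shoulder 3 mm long, 16 mm across; nose cone 10 mm long, tapering from 16 to 8 mm. It comes out of the stand straight up by 30 mm.
- port (a point): Centre of the mouth of the one open coupling, on its top face 82 mm above the bench, z up out of the bore (18 mm across, 32 mm deep). The plug goes in along -z; home = flange on this face, plug_head 26 mm above this point. The latch snaps in only when the flange is less than 1.5 mm above the face, so press until the flange stops on it.
- coupler: The open coupling, a grey cylinder 37 mm across and 36 mm high, fixed at any one of three places 72 mm apart along the manifold bar (its y). Origin under its centre; a steel thumb plate on its -x side. The two other couplings are closed by plugs like this one, whose heads reach 40 mm above the open mouth's face.
- latch (a joint): Spring latch of the open coupling (m): 0 = tongue out in the bore (at rest, and locked), up to 0.004 = pushed back. The nose meets it with the flange 15 mm above the face; passing it takes up to about 15 N; pressing up to 25 N does no harm, over 45 N does. Unlatched, the plug draws out at under 8 N; latched, it has about 1.5 mm of upward play and then stands firm.
- small_plug_head (a point): Centre of the head of the small blanking plug, the same shape but thinner (head 19 mm across and 28 mm high), loose in the other hole of the stand; not wanted, leave it there.
- manifold: Aluminium manifold bar on two feet, 224 mm along its y, 48 mm along its x, top face 46 mm above the bench, fixed; hose barbs on its +x side. Origin under its centre.
- stand: Grey plastic stand, 56 x 118 x 34 mm, fixed, two holes 64 mm apart along its y, in which the two plugs stand; origin under its centre.
- screwdriver: Flat screwdriver with black handle, 178 mm long, loose, lying near the front edge of the bench; leave it.
- pen: Pen, 140 mm long, loose, lying near the front edge of the bench; leave it.
- timer: White bench timer, 58 x 66 x 20 mm, loose, behind the task things; leave it.
Not all that is in view belongs to the job. Leave any black or green look-alike of the plug alone.

How it is judged:
By the outcome, as a careful person would: the job done as asked, in the order asked, and still so for the second after the job is handed in, with the robot touching nothing.
It also fails if it takes over 67 s, if anything falls off the work surface, if the arm or the gripper's body presses on something with over 40 N, if the wrist force passes 120 N, or if a joint passes its speed limit or range.

## Robot

A 7-joint arm with a two-finger parallel gripper is mounted at the origin on a cart in front of the work surface, level with it; the furniture and walls round the work are solid. World frame = base frame: x ahead of the robot, y to its left, z up, the work surface at z = 0. Lengths are in m, angles in rad, forces in N, time in s.
With the tool pointing down it reaches from about 0.35 to 0.9 m from the base axis. Payload 8.1 kg.
Tool frame: the origin (TCP) lies at the very end of the fingers, on their centre line; the grasp point (between the pads) lies 19 mm behind it; z points along the fingers, y is the direction in which the jaws open and shut (so a half turn about z gives the same grasp; the last joint's range is limited). The gripper opens to 92 mm and grips with 3 to 60 N. Pads are 19 mm wide; open, the fingers measure 130 mm over their backs; the gripper's body (75 mm by 190 mm) begins 47 mm behind the grasp point.
Start: joints at [-1.249, 0.434, 0.025, 1.573, -0.012, 1.134, -0.075], TCP at [0.258, 0.569, 0.227] pointing down, gripper open.
Joint ranges: [-2.62, 2.62], [-0.44, 2.09], [-1.27, 1.32], [0.08, 2.57], [-1.32, 4.46], [0.12, 2], [-2.74, 2.74]. Speed limits (rad/s): [2.22, 2.22, 3.01, 3.01, 3.14, 3.14, 3.14].

## Interface

Orientations are given as a rotation vector (axis times angle).
In Python, from cell import observe, get_image, sign_off gives the robot as it stands.
- The arm moves only by the tool arm_command, never from a script. Its argument "deltas" is a list of rows, each an object with "xyz": the shift along the tool's x, y, z in cm, a list of three; "turn": the turn about the tool's z in degrees; "jaw": the closure in counts, from 0 (fully open) to 255 (shut). A call has 1 to 5 rows; each row is the pose to reach, as a shift and turn from the pose measured when the call began, along the tool's axes at that moment; what a row does not reach only later rows make up. A row lasts 1/12 s, in which the tool goes at most 41.7 mm and 7.16 degrees, less where a joint would pass 70% of its speed; a pose out of reach is approached as far as the arm can. A call with a gripper value outside its range is refused whole. The fingers move at their own pace and stop on an object; "force" is the grip in N (left out, the last holds). Time passes only in rows, so rows that repeat a pose let the fingers close. It gives the time, the measured TCP pose, the force and the opening at its end, in the units of the state.
- observe(): the state, without advancing time (a new reading comes with each control period).
- get_image(name): name is "scene" or "top" or "wrist"; returns a dict with "frame" (384x512x3 uint8, red, green, blue), "depth" (384x512 float32, m along the optical axis (not along the pixel's ray), 0 where there is no reading), "camera_matrix" (3x3 intrinsics, pixels), "cam_to_world" (4x4, takes a point from camera to world coordinates). Camera axes: x right, y up, looking along -z (the intrinsics and any distortion apply to the point x, -y, -z); pixel columns grow to the right and rows downward; lengths in m; the calibration is good to about 2 mm. A picture is of the moment at which its call begins.
- sign_off(): hands the job in, once; it reports no verdict.
The state is a dict: "clock": time; "joints": joint angles; "dq": joint speeds; "joint_efforts": joint torques, N m; "position": TCP position; "ee_rot": TCP orientation; "force": force on the tool from outside, world axes, zero at the start; "ft_torque": the same for the moment, N m; "width": opening from 0.0 (shut) to 1.0 (fully open).
Only numpy, scipy, OpenCV 4.12 (cv2) and the standard library are available. Lean on these libraries where they do the work, as an engineer would, in place of code of your own. Each camera call takes 0.05 s, during which the arm holds its last target.

## Working session

There is one attempt and no reset: what is moved stays moved. The work goes in short steps, Python scripts to look and compute and a tool call to move; the robot and the scene stay as the last step left them, time stands still between calls to the robot, and variables do not carry over. Pictures are saved under pics/ and viewed, and the job is handed in when it is done.

Besides the shell and the picture viewer there is one more tool, called after "Emit:" as name([rows], argument=value, ...), one row to a line, values as JSON. arm_command: Moves the arm, as the interface text tells. Its arguments: {"type":"object","properties":{"deltas":{"type":"array","items":{"type":"object","properties":{"xyz":{"type":"array","items":{"type":"number"}},"turn":{"type":"number"},"jaw":{"type":"number"}}}},"force":{"type":"number"}},"required":["deltas"]}

```bash
mkdir -p pics; ls
cat > h.py <<'E'
import numpy as np, cv2
from cell import observe, get_image
def snap(n,f):
    d=get_image(n); np.savez('/tmp/%s.npz'%n,**d); cv2.imwrite('pics/'+f,d['frame'][...,::-1]); return d
def load(n): return np.load('/tmp/%s.npz'%n)
def world(d,u,v,z=None,dep=None):
    K=d['camera_matrix'];T=d['cam_to_world']
    r=np.array([(u-K[0,2])/K[0,0],-(v-K[1,2])/K[1,1],-1.])
    if z is None:
        if dep is None: dep=d['depth'][int(round(v)),int(round(u))]
        return T[:3,:3]@(r*dep)+T[:3,3]
    w=T[:3,:3]@r; return T[:3,3]+w*(z-T[2,3])/w[2]
def crop(d,u0,v0,u1,v1,s,f):
    cv2.imwrite('pics/'+f,cv2.resize(d['frame'][v0:v1,u0:u1,::-1],None,fx=s,fy=s,interpolation=cv2.INTER_CUBIC))
E
python3 - <<'E'
from h import *
for n in ('scene','top','wrist'):
    d=snap(n,n+'0.png'); print(n,d['camera_matrix'].tolist(),d['cam_to_world'].round(3).tolist())
print(observe())
E
```

```text
pics
scene [[464.1415280409799, 0.0, 260.9966384391083], [0.0, 464.1415280409799, 196.22780043504113], [0.0, 0.0, 1.0]] [[-0.645, 0.366, -0.671, -0.143], [-0.764, -0.281, 0.58, 0.649], [0.023, 0.887, 0.461, 0.507], [0.0, 0.0, 0.0, 1.0]]
top [[401.04580504466225, 0.0, 254.45140356151106], [0.0, 401.04580504466225, 197.1682561035659], [0.0, 0.0, 1.0]] [[0.013, 0.999, -0.043, 0.456], [-1.0, 0.012, -0.027, 0.08], [-0.026, 0.043, 0.999, 0.992], [0.0, 0.0, 0.0, 1.0]]
wrist [[314.7431132996317, 0.0, 249.32740582696505], [0.0, 314.7431132996317, 193.3665941102877], [0.0, 0.0, 1.0]] [[0.413, -0.881, -0.231, 0.197], [0.911, 0.399, 0.107, 0.598], [-0.002, -0.254, 0.967, 0.383], [0.0, 0.0, 0.0, 1.0]]
{'clock': 0.15, 'joints': array([-1.24859542,  0.43506573,  0.02499826,  1.57384785, -0.01156868,
        1.13399903, -0.07512289]), 'dq': array([-7.67211231e-06, -1.29996892e-03, -1.02529388e-03, -2.06484834e-03,
       -3.29492090e-04, -1.70856825e-03,  1.50413654e-03]), 'joint_efforts': array([ 1.68975457e-03, -6.68262219e+01,  9.85875204e-01, -3.14693499e+01,
       -6.04548049e-02,  3.93102563e-02,  1.29737400e-04]), 'position': array([0.25749952, 0.56908696, 0.22613937]), 'ee_rot': array([-6.62401114e-01, -3.07085966e+00,  1.84008973e-03]), 'force': array([0.27683042, 0.83982403, 0.40459762]), 'ft_torque': array([ 0.01578795, -0.02753014,  0.00611335]), 'width': 0.996568492801449}
```

View pics/scene0.png

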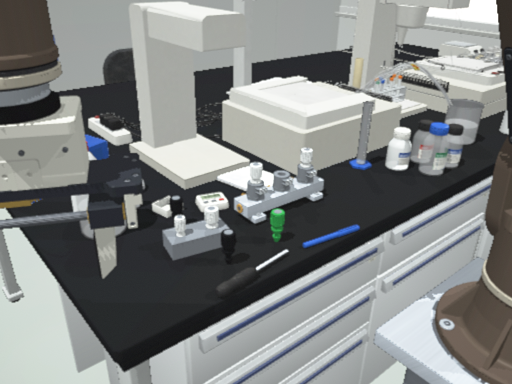

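View pics/top0.png

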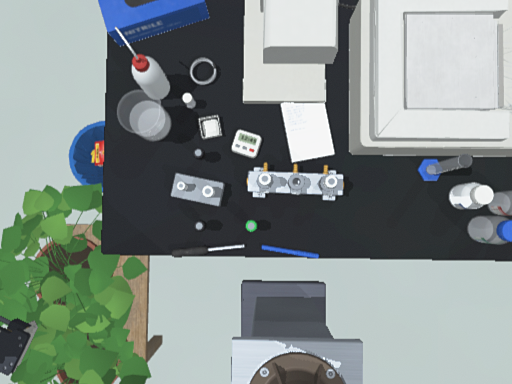

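View pics/wrist0.png

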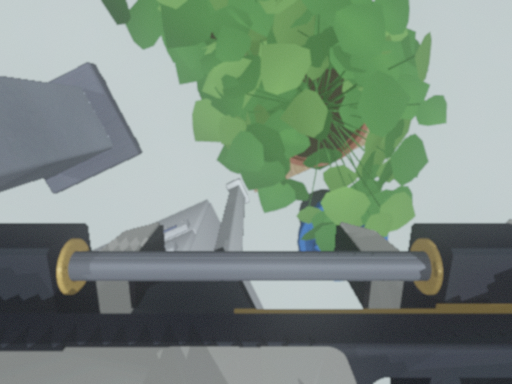

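The scene and top views both show the middle coupling, at top (297,182), as open. The stand's two white plugs are at top (180,186) and (208,190). Black look-alikes are at (199,226) and (198,153), and a green one at (251,226). I'll enlarge the stand and manifold.

Run:
```python
from h import *
t=load('top');s=load('scene')
crop(t,165,160,350,240,4,'t1.png'); crop(s,155,140,335,265,4,'s1.png')
for u,v in [(180,186),(208,190),(264,180),(297,182),(331,182)]:
    print(u,v,world(t,u,v).round(4), t['depth'][v-2:v+3,u-2:u+3].std())
```

```text
180 186 [0.5189 0.2779 0.0696] 0.0015393994
208 190 [0.51   0.2118 0.0757] 0.0020054544
264 180 [0.5302 0.0833 0.1241] 0.0011155988
297 182 [0.5323 0.0065 0.0552] 0.0039575705
331 182 [ 0.5276 -0.0616  0.1223] 0.0013874719
```

View pics/t1.png

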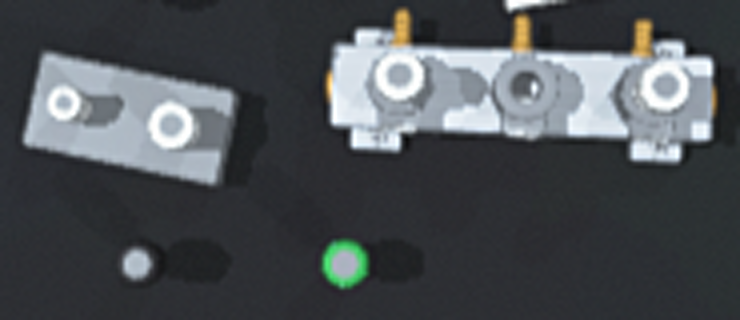

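View pics/s1.png

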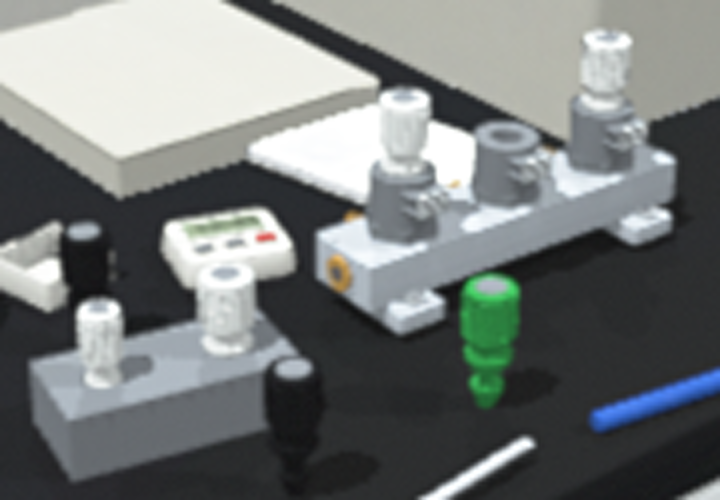

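The larger plug is the one at top (207.5,191): its white head is clearly wider than the other at (181,185.5). The open coupling is the middle one, at (296,182). The black and green look-alikes are excluded. Next I'll compute positions.

Run:
```python
from h import *
from scipy.spatial.transform import Rotation as R
t=load('top');s=load('scene')
f=lambda x,y,z,n:print(n,world(t,(x+.5)/4-.5+165,(y+.5)/4-.5+160,z).round(4))
f(171,126,.074,'big');f(65,103,.074,'small');f(400,76,.122,'c1');f(526,90,.082,'port');f(664,86,.122,'c3')
g=lambda x,y,z,n:print(n,world(s,(x+.5)/4-.5+155,(y+.5)/4-.5+140,z).round(4))
g(228,275,.074,'big');g(100,308,.074,'small');g(405,98,.122,'c1');g(507,137,.082,'port');g(606,40,.122,'c3')
# point clouds of tops
def pc(d):
    v,u=np.mgrid[0:384,0:512]; return np.stack([ (u-d['camera_matrix'][0,2])/d['camera_matrix'][0,0],-(v-d['camera_matrix'][1,2])/d['camera_matrix'][1,1],-np.ones_like(u)],-1)*d['depth'][...,None]@d['cam_to_world'][:3,:3].T+d['cam_to_world'][:3,3]
P=pc(t)
for n,(x,y),z in [('big',(.51,.212),.074),('small',(.519,.278),.074),('c1',(.53,.083),.122),('port',(.53,.007),.082),('c3',(.528,-.062),.122)]:
    m=(np.hypot(P[...,0]-x,P[...,1]-y)<.028)&(abs(P[...,2]-z)<.008)
    q=P[m]; print(n,m.sum(),((q.min(0)+q.max(0))/2).round(4),np.median(q[:,2]).round(4))
o=observe(); M=R.from_rotvec(o['ee_rot']).as_matrix(); print(M.round(3),o['position'])
```

```text
big [0.5075 0.2134 0.074 ]
small [0.5201 0.2749 0.074 ]
c1 [0.5334 0.082  0.122 ]
port [0.5298 0.0106 0.082 ]
c3 [ 0.5295 -0.0608  0.122 ]
big [0.5068 0.2117 0.074 ]
small [0.517  0.2763 0.074 ]
c1 [0.5346 0.0798 0.122 ]
port [0.53  0.01  0.082]
c3 [ 0.5293 -0.0621  0.122 ]
big 104 [0.5067 0.2133 0.0732] 0.0746
small 57 [0.5201 0.2756 0.0706] 0.0713
c1 116 [0.5329 0.0823 0.1211] 0.1223
port 205 [0.5259 0.0108 0.0803] 0.0815
c3 113 [ 0.5287 -0.0607  0.1215] 0.1223
[[-0.911  0.412 -0.   ]
 [ 0.412  0.911 -0.001]
 [-0.    -0.001 -1.   ]] [0.25749952 0.56908696 0.22613937]
```

Emit:
arm_command([
  {"xyz": [-2.5,-1.5,-0.5],"turn": 5,"jaw": 0},
  {"xyz": [-5.5,-3.3,-1],"turn": 11,"jaw": 0},
  {"xyz": [-8.5,-5,-1],"turn": 17,"jaw": 0},
  {"xyz": [-11.5,-6.8,-1],"turn": 23,"jaw": 0},
  {"xyz": [-14.5,-8.6,-1],"turn": 29,"jaw": 0},
])

```text
clock: 0.57
position: [0.3548, 0.4295, 0.2362]
ee_rot: [1.417, 2.804, -0.002]
force: [0.2, 0.1, -0.8]
width: 0.997
```

```bash
cat >> h.py <<'E'
from scipy.spatial.transform import Rotation as R
def rel(x,y,z,yaw=0.0):
    "TCP target, yaw = world angle (deg) of tool y; prints tool-frame shift cm and turn"
    o=observe(); M=R.from_rotvec(o['ee_rot']).as_matrix()
    d=M.T@(np.array([x,y,z])-o['position'])*100
    a=np.degrees(np.arctan2(M[1,1],M[0,1])); t=(a-yaw+90)%180-90
    print('clk',round(o['clock'],2),'pos',o['position'].round(4),'F',o['force'].round(1),'w',round(o['width'],3),'tilt',M[:,2].round(3),'yaw',a.round(2),'-> xyz',d.round(2),'turn',t.round(2)); return d,t
E
python3 -c "
from h import *
rel(.507,.2127,.17)"
```

```text
clk 0.57 pos [0.3548 0.4295 0.2362] F [ 0.2  0.1 -0.8] w 0.997 tilt [-0.    -0.001 -1.   ] yaw 36.37 -> xyz [-26.48  -0.59   6.64] turn 36.37
```

Emit:
arm_command([
  {"xyz": [-3.5,0,0],"turn": 6,"jaw": 0},
  {"xyz": [-7,0,0],"turn": 12,"jaw": 60},
  {"xyz": [-10.5,-0.2,0],"turn": 18,"jaw": 110},
  {"xyz": [-14,-0.3,0],"turn": 24,"jaw": 110},
  {"xyz": [-17.5,-0.4,0],"turn": 30,"jaw": 110},
])

```text
clock: 0.98
position: [0.4559, 0.2846, 0.2363]
ee_rot: [2.1, 2.336, -0.002]
force: [-0.2, 0.2, 0.3]
width: 0.763
```

```bash
python3 -c "
from h import *
rel(.507,.2127,.17)"
```

```text
clk 0.98 pos [0.4559 0.2846 0.2363] F [-0.2  0.2  0.3] w 0.763 tilt [-0.001 -0.001 -1.   ] yaw 6.08 -> xyz [-7.68  4.33  6.63] turn 6.08
```

Emit:
arm_command([
  {"xyz": [-2.6,1.4,1],"turn": 3,"jaw": 110},
  {"xyz": [-5.2,2.9,3],"turn": 6.1,"jaw": 110},
  {"xyz": [-7.7,4.3,5],"turn": 6.1,"jaw": 110},
  {"xyz": [-7.7,4.3,6.6],"turn": 6.1,"jaw": 110},
  {"xyz": [-7.7,4.3,6.6],"turn": 6.1,"jaw": 110},
])

```text
clock: 1.4
position: [0.5057, 0.2098, 0.1673]
ee_rot: [-2.226, -2.217, 0.01]
force: [-0.6, 0.1, -0.9]
width: 0.571
```

```bash
python3 -c "
from h import *
snap('wrist','w1.png');snap('top','top1.png')
rel(.507,.2127,.17)"
```

```text
clk 1.5 pos [0.5061 0.2129 0.1701] F [-0.4 -0.   0.5] w 0.569 tilt [-0.002 -0.002 -1.   ] yaw 0.0 -> xyz [-0.02  0.09  0.01] turn 0.0
```

View pics/w1.png

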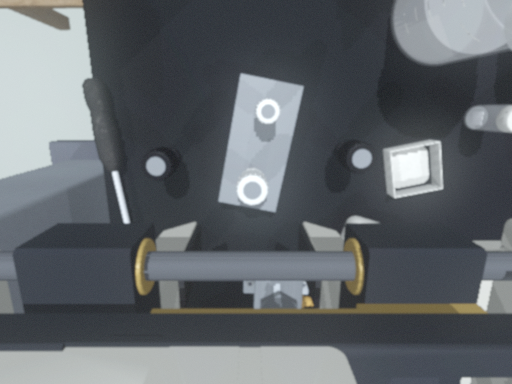

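The wrist view shows the larger head at (252,189), centred between the fingers (about 180 and 322), and the smaller head at (268,110). I'll measure it from here.

Run:
```python
from h import *
w=load('wrist')
crop(w,200,60,320,230,4,'w1c.png')
for u,v in [(252,189),(268,110)]: print(world(w,u,v,.074).round(4), world(w,u,v).round(4))
```

```text
[0.5085 0.2153 0.074 ] [0.5085 0.2152 0.0736]
[0.521  0.2779 0.074 ] [0.5212 0.2779 0.0718]
```

View pics/w1c.png

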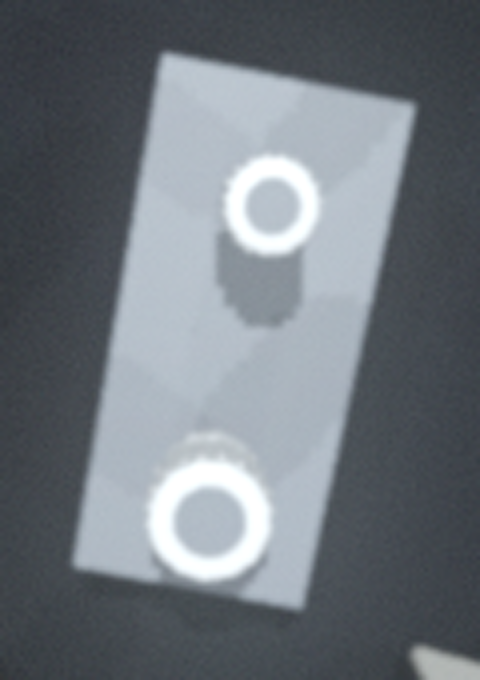

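Emit:
arm_command([
  {"xyz": [-0.05,0.1,3],"turn": 0,"jaw": 110},
  {"xyz": [-0.1,0.1,6],"turn": 0,"jaw": 110},
  {"xyz": [-0.1,0.1,9],"turn": 0,"jaw": 110},
  {"xyz": [-0.1,0.1,11],"turn": 0,"jaw": 110},
  {"xyz": [-0.1,0.1,12.6],"turn": 0,"jaw": 110},
])

```text
clock: 1.92
position: [0.5061, 0.2136, 0.0435]
ee_rot: [-2.217, -2.224, 0.004]
force: [-0.3, 0.1, 0.3]
width: 0.574
```

```bash
python3 -c "
from h import *
snap('wrist','w2.png');snap('scene','s2.png')
crop(load('scene'),155,150,335,265,4,'s2c.png')
rel(.5073,.2137,.043)"
```

```text
clk 2.02 pos [0.5053 0.213  0.043 ] F [-0.   0.2  0.1] w 0.573 tilt [-0.005 -0.002 -1.   ] yaw 0.14 -> xyz [ 0.07  0.2  -0.  ] turn 0.14
```

View pics/w2.png

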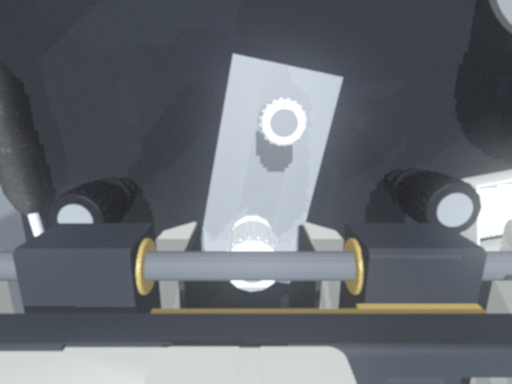

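View pics/s2c.png

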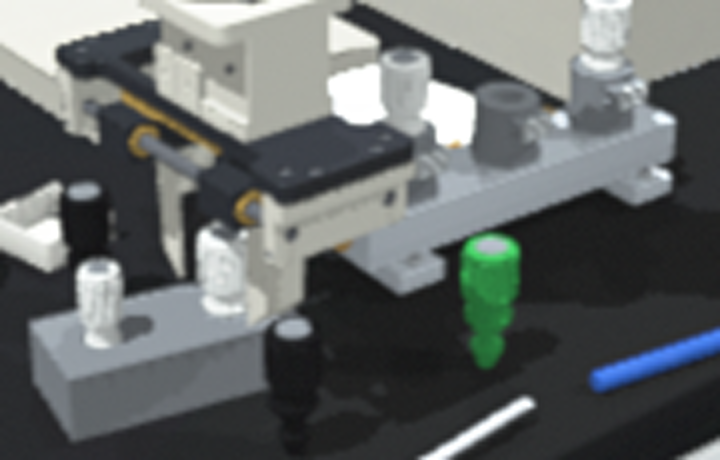

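Emit:
arm_command([
  {"xyz": [0.0,0.1,0],"turn": 0,"jaw": 150},
  {"xyz": [0.0,0.1,0],"turn": 0,"jaw": 190},
  {"xyz": [0,0.1,0],"turn": 0,"jaw": 230},
  {"xyz": [0,0.1,0],"turn": 0,"jaw": 230},
  {"xyz": [0,0.1,0],"turn": 0,"jaw": 230},
], force=15)

```text
clock: 2.43
position: [0.5069, 0.2134, 0.044]
ee_rot: [-2.217, -2.223, 0.005]
force: [0.2, 0.8, 5.0]
width: 0.278
```

Emit:
arm_command([
  {"xyz": [0,0,0],"turn": 0,"jaw": 255},
  {"xyz": [0,0,0],"turn": 0,"jaw": 255},
  {"xyz": [0,0,0],"turn": 0,"jaw": 255},
], force=50)

```text
clock: 2.68
position: [0.5069, 0.2134, 0.0441]
ee_rot: [-2.217, -2.223, 0.005]
force: [0.2, -0.6, -0.3]
width: 0.278
```

```bash
python3 -c "
from h import *
rel(.507,.2137,.1)"
```

```text
clk 2.68 pos [0.5069 0.2134 0.0441] F [ 0.2 -0.6 -0.3] w 0.278 tilt [-0.003 -0.001 -1.   ] yaw 0.15 -> xyz [ 0.03 -0.01 -5.59] turn 0.15
```

Emit:
arm_command([
  {"xyz": [0,0,-1],"turn": 0,"jaw": 255},
  {"xyz": [0,0,-2.5],"turn": 0,"jaw": 255},
  {"xyz": [0,0,-5],"turn": 0,"jaw": 255},
  {"xyz": [0,0,-8],"turn": 0,"jaw": 255},
  {"xyz": [0,0,-11],"turn": 0,"jaw": 255},
])

```text
clock: 3.1
position: [0.5067, 0.213, 0.1556]
ee_rot: [-2.218, -2.223, 0.007]
force: [0.2, 0.4, -0.1]
width: 0.269
```

```bash
python3 -c "
from h import *
rel(.530,.0103,.165)"
```

```text
clk 3.1 pos [0.5067 0.213  0.1556] F [ 0.2  0.4 -0.1] w 0.269 tilt [-0.005 -0.002 -1.   ] yaw 0.13 -> xyz [-20.27   2.29  -0.92] turn 0.13
```

Emit:
arm_command([
  {"xyz": [0,0,-2],"turn": 0,"jaw": 255},
  {"xyz": [-3.5,0.4,-2.5],"turn": 0,"jaw": 255},
  {"xyz": [-7,0.8,-2.5],"turn": 0,"jaw": 255},
  {"xyz": [-10.5,1.2,-2.5],"turn": 0,"jaw": 255},
  {"xyz": [-14,1.6,-2.5],"turn": 0,"jaw": 255},
])

```text
clock: 3.52
position: [0.5228, 0.0715, 0.1817]
ee_rot: [-2.217, -2.223, 0.006]
force: [2.1, 0.2, -0.0]
width: 0.278
```

```bash
python3 -c "
from h import *
rel(.530,.0103,.18)"
```

```text
clk 3.52 pos [0.5228 0.0715 0.1817] F [ 2.1  0.2 -0. ] w 0.278 tilt [-0.004 -0.002 -1.   ] yaw 0.15 -> xyz [-6.13  0.7   0.18] turn 0.15
```

Emit:
arm_command([
  {"xyz": [-2.5,0.3,0],"turn": 0,"jaw": 255},
  {"xyz": [-5,0.55,0],"turn": 0,"jaw": 255},
  {"xyz": [-6.1,0.7,0],"turn": 0,"jaw": 255},
  {"xyz": [-6.1,0.7,0],"turn": 0,"jaw": 255},
  {"xyz": [-6.1,0.7,0],"turn": 0,"jaw": 255},
])

```text
clock: 3.93
position: [0.5299, 0.011, 0.182]
ee_rot: [-2.218, -2.222, 0.006]
force: [-0.5, 1.8, -0.7]
width: 0.272
```

```bash
python3 -c "
from h import *
rel(.530,.0103,.18)
snap('scene','s3.png');snap('top','t3.png');snap('wrist','w3.png')
crop(load('scene'),220,80,360,200,5,'s3c.png');crop(load('top'),220,130,370,230,5,'t3c.png')
rel(.530,.0103,.18)"
```

```text
clk 3.93 pos [0.5299 0.011  0.182 ] F [-0.5  1.8 -0.7] w 0.272 tilt [-0.004 -0.001 -1.   ] yaw 0.11 -> xyz [-0.07  0.01  0.2 ] turn 0.11
clk 4.08 pos [0.5298 0.0126 0.1817] F [-0.   0.5 -1.3] w 0.277 tilt [-0.005 -0.001 -1.   ] yaw 0.31 -> xyz [-0.23  0.02  0.17] turn 0.31
```

View pics/s3c.png

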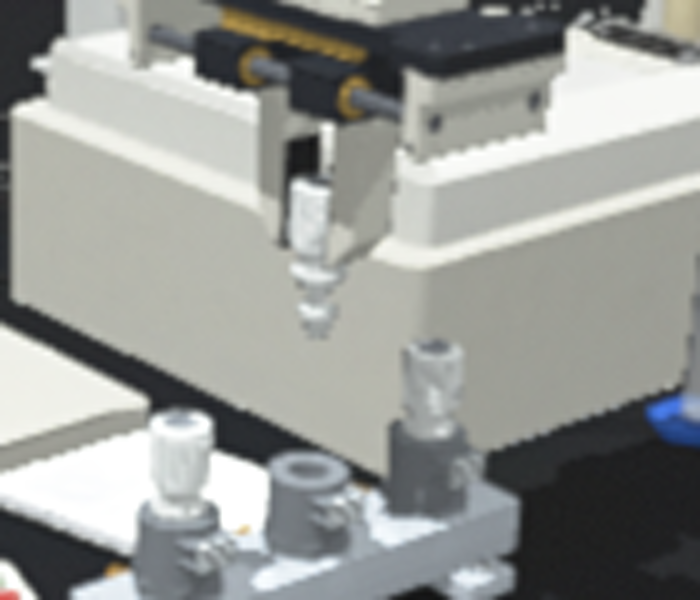

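View pics/w3.png

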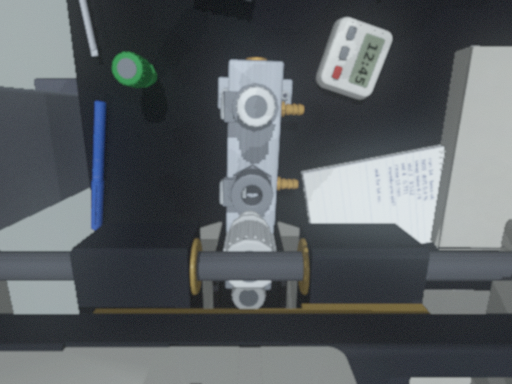

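View pics/t3c.png

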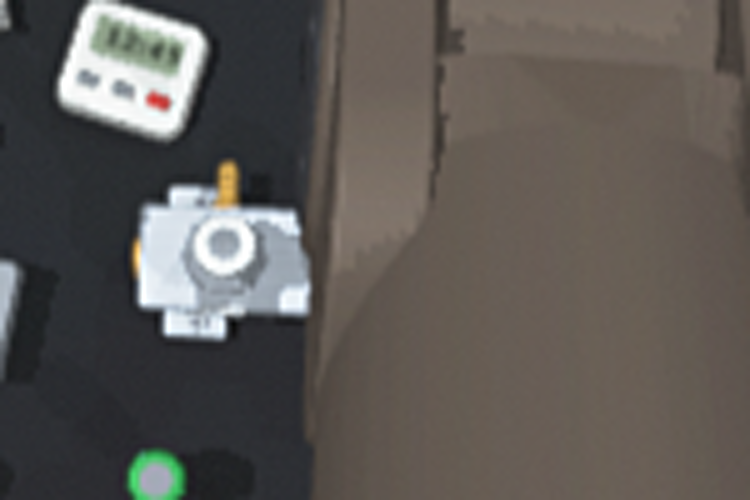

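The scene crop shows the plug held, with head top about (312,182), flange (315,277) and nose (318,333); the wrist crop shows the mouth clear at (251,190). I'll compare these against the predicted projections, including any tilt.

```bash
cat >> h.py <<'E'
def proj(d,p):
    T=d['cam_to_world'];K=d['camera_matrix'];c=T[:3,:3].T@(np.array(p)-T[:3,3]);return np.array([K[0,0]*c[0]/-c[2]+K[0,2],K[1,1]*-c[1]/-c[2]+K[1,2]])
E
python3 - <<'E'
from h import *
s=load('scene');w=load('wrist')
z=.1818+.016
for n,p in [('headtop',z+.014),('flangebot',z-.026),('tip',z-.053)]:
    q=proj(s,(.5298,.012,p)); print(n,((q-[220,80]+.5)*5-.5).round(1), 'wrist',proj(w,(.5298,.012,p)).round(1))
print('port',((proj(s,(.53,.0103,.082))-[220,80]+.5)*5).round(1),proj(w,(.53,.0103,.082)).round(1))
crop(s,262,105,302,180,8,'s3d.png');crop(w,190,150,310,320,4,'w3c.png')
for sx in (.001,):
  print('d/dx',(proj(s,(.531,.012,z))-proj(s,(.53,.012,z)))*8,'d/dy',(proj(s,(.53,.013,z))-proj(s,(.53,.012,z)))*8)
  for p in (z+.014,z-.026,z-.053): print(((proj(s,(.5298,.012,p))-[262,105]+.5)*8-.5).round(1),((proj(w,(.5298,.012,p))-[190,150]+.5)*4-.5).round(1))
E
```

```text
headtop [319.4 186.7] wrist [246.5 269.7]
flangebot [315.1 278.5] wrist [247.4 235.2]
tip [312.3 338.6] wrist [247.9 219.3]
port [309.  472.1] [248.8 196.4]
d/dx [-2.60422165 -1.00184042] d/dy [-2.838622    0.73352745]
[175.4  99. ] [227.5 480.1]
[168.5 246. ] [231.3 342.5]
[163.9 342.1] [233.  278.9]
```

View pics/s3d.png

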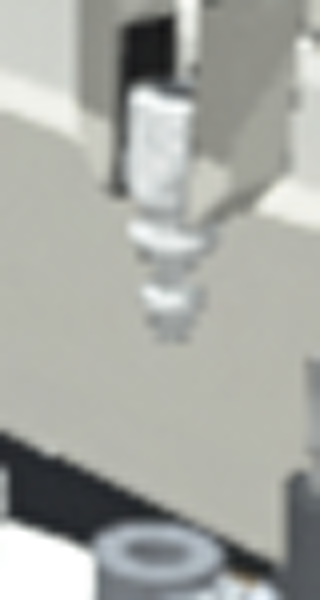

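View pics/w3c.png

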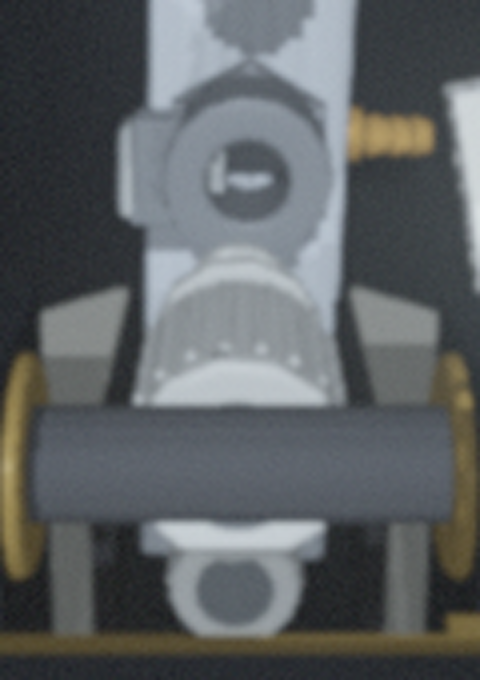

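Plug and mouth line up to about 0.5 mm in both views (scene: mouth (160,549) where about 159 was predicted; wrist: nose 245 and mouth 247). I'll lower the nose to just above the mouth.

```bash
python3 -c "
from h import *
rel(.5298,.011,.13)"
```

```text
clk 4.08 pos [0.5298 0.0126 0.1817] F [-0.   0.5 -1.3] w 0.277 tilt [-0.005 -0.001 -1.   ] yaw 0.31 -> xyz [-0.15  0.02  5.17] turn 0.31
```

Emit:
arm_command([
  {"xyz": [-0.1,0,1.5],"turn": 0.3,"jaw": 255},
  {"xyz": [-0.15,0.02,3],"turn": 0.3,"jaw": 255},
  {"xyz": [-0.15,0.02,4.5],"turn": 0.3,"jaw": 255},
  {"xyz": [-0.15,0.02,5.2],"turn": 0.3,"jaw": 255},
  {"xyz": [-0.15,0.02,5.2],"turn": 0.3,"jaw": 255},
])

```text
clock: 4.5
position: [0.5286, 0.0122, 0.1282]
ee_rot: [-2.216, -2.22, 0.01]
force: [0.1, -0.2, -1.0]
width: 0.276
```

```bash
python3 -c "
from h import *
rel(.5298,.011,.13)
s=snap('scene','s4.png');w=snap('wrist','w4.png')
crop(s,250,120,320,190,8,'s4c.png');crop(w,190,150,310,300,4,'w4c.png')
rel(.5298,.011,.13)"
```

```text
clk 4.5 pos [0.5286 0.0122 0.1282] F [ 0.1 -0.2 -1. ] w 0.276 tilt [-0.008 -0.001 -1.   ] yaw 0.11 -> xyz [-0.12  0.11 -0.18] turn 0.11
clk 4.6 pos [0.5299 0.0117 0.1299] F [-0.3 -0.5 -0.4] w 0.274 tilt [-0.005 -0.001 -1.   ] yaw 0.06 -> xyz [-0.07 -0.01 -0.01] turn 0.06
```

View pics/s4c.png

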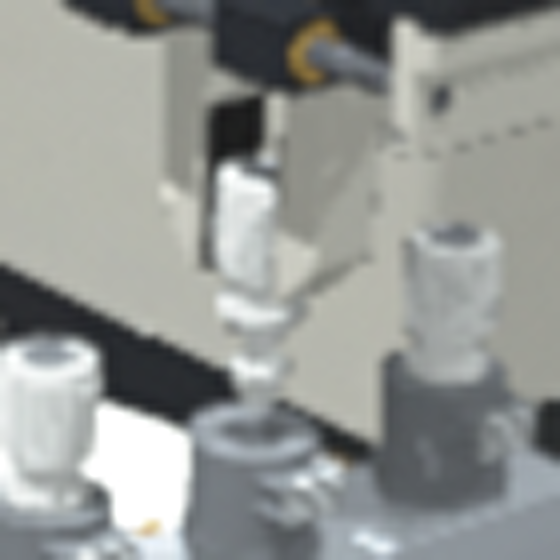

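View pics/w4c.png

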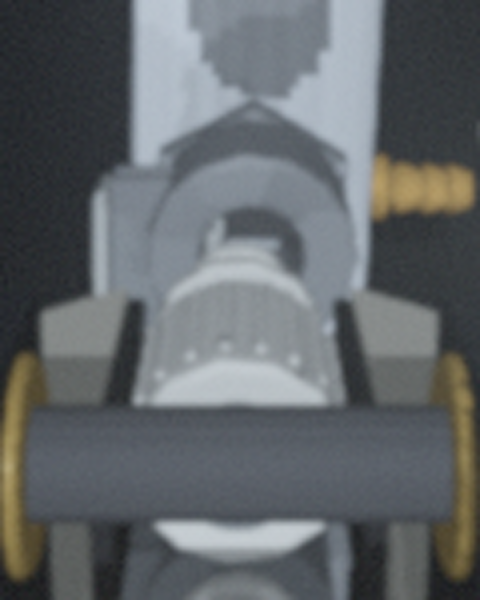

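```bash
python3 -c "
from h import *
w=snap('wrist','w5.png');s=snap('scene','s5.png')
crop(s,265,140,305,185,12,'s5c.png');crop(w,205,180,295,270,7,'w5c.png')
rel(.5298,.011,.13)
for p in [(.53,.0112,.082),(.53,.0112,.093),(.53,.0112,.13),(.531,.0112,.093)]: print(((proj(w,p)-[205,180]+.5)*7).round(1),((proj(s,p)-[265,140]+.5)*12).round(1))
"
```

```text
clk 4.7 pos [0.5304 0.0114 0.1305] F [ 0.3  0.1 -0.7] w 0.271 tilt [-0.003 -0.001 -1.   ] yaw 0.03 -> xyz [-0.04 -0.06  0.05] turn 0.03
[306.1 241.1] [197.9 414.2]
[305.1 278.7] [200.5 359.2]
[300.9 440. ] [209.5 170.1]
[315.8 278.8] [196.8 357.4]
```

View pics/w5c.png

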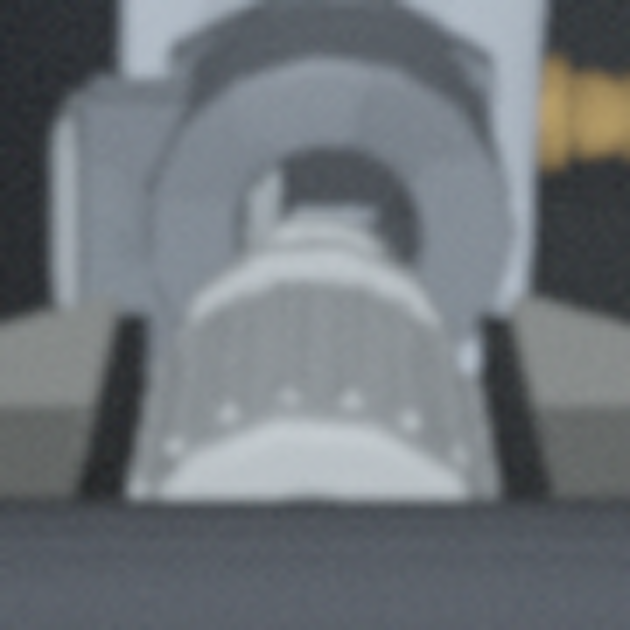

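View pics/s5c.png

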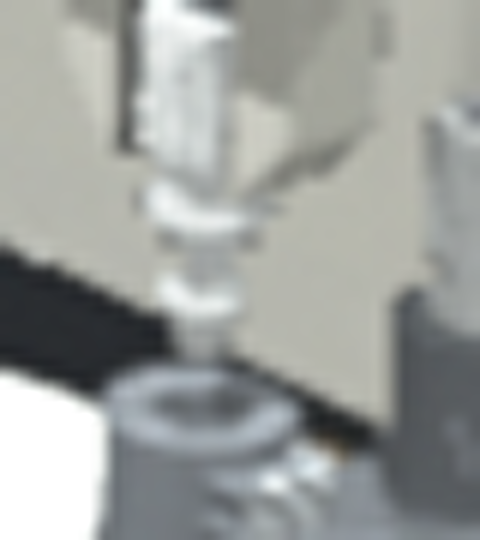

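Emit:
arm_command([
  {"xyz": [-0.05,-0.02,0.3],"turn": 0,"jaw": 255},
  {"xyz": [-0.08,-0.02,0.7],"turn": 0,"jaw": 255},
  {"xyz": [-0.08,-0.02,1.1],"turn": 0,"jaw": 255},
  {"xyz": [-0.08,-0.02,1.5],"turn": 0,"jaw": 255},
  {"xyz": [-0.08,-0.02,1.8],"turn": 0,"jaw": 255},
])

```text
clock: 5.12
position: [0.5299, 0.0105, 0.1119]
ee_rot: [-2.219, -2.22, 0.005]
force: [-0.4, -0.7, 0.2]
width: 0.277
```

```bash
python3 -c "
from h import *
rel(.5302,.0105,.108)"
```

```text
clk 5.12 pos [0.5299 0.0105 0.1119] F [-0.4 -0.7  0.2] w 0.277 tilt [-0.004 -0.001 -1.   ] yaw 0.03 -> xyz [-0.    0.03  0.39] turn 0.03
```

Emit:
arm_command([
  {"xyz": [0,0.02,0.1],"turn": 0,"jaw": 255},
  {"xyz": [0,0.02,0.2],"turn": 0,"jaw": 255},
  {"xyz": [0,0.02,0.3],"turn": 0,"jaw": 255},
  {"xyz": [0,0.02,0.4],"turn": 0,"jaw": 255},
])

```text
clock: 5.45
position: [0.5307, 0.0104, 0.1081]
ee_rot: [-2.22, -2.221, 0.004]
force: [1.4, 0.3, 0.3]
width: 0.276
```

Emit:
arm_command([
  {"xyz": [0,0,0.1],"turn": 0,"jaw": 255},
  {"xyz": [0,0,0.2],"turn": 0,"jaw": 255},
])

```text
clock: 5.62
position: [0.531, 0.0104, 0.1062]
ee_rot: [-2.22, -2.221, 0.003]
force: [2.2, -0.6, 2.2]
width: 0.272
```

Emit:
arm_command([
  {"xyz": [0,-0.02,0.1],"turn": 0,"jaw": 255},
  {"xyz": [0,-0.02,0.2],"turn": 0,"jaw": 255},
  {"xyz": [0,-0.02,0.3],"turn": 0,"jaw": 255},
])

```text
clock: 5.87
position: [0.5316, 0.0104, 0.1037]
ee_rot: [2.221, 2.222, -0.001]
force: [1.7, 0.8, 7.9]
width: 0.274
```

```bash
python3 -c "
from h import *
rel(.5302,.0105,.108);print(observe()['ft_torque'])"
```

```text
clk 5.87 pos [0.5316 0.0104 0.1037] F [1.7 0.8 7.9] w 0.274 tilt [-0.    -0.001 -1.   ] yaw 0.03 -> xyz [ 0.01 -0.14 -0.43] turn 0.03
[-0.12819684 -0.36950745  0.00759017]
```

Emit:
arm_command([
  {"xyz": [0,-0.05,0.1],"turn": 0,"jaw": 255},
  {"xyz": [0,-0.05,0.2],"turn": 0,"jaw": 255},
  {"xyz": [0,-0.05,0.3],"turn": 0,"jaw": 255},
])

```text
clock: 6.12
position: [0.5317, 0.0104, 0.1014]
ee_rot: [2.221, 2.221, 0.001]
force: [-0.1, -0.3, 8.3]
width: 0.273
```

Emit:
arm_command([
  {"xyz": [0,-0.03,0.1],"turn": 0,"jaw": 255},
  {"xyz": [0,-0.03,0.2],"turn": 0,"jaw": 255},
])

```text
clock: 6.28
position: [0.5318, 0.0104, 0.1002]
ee_rot: [2.221, 2.221, 0.002]
force: [-1.1, -0.6, 15.3]
width: 0.275
```

Emit:
arm_command([
  {"xyz": [0,-0.02,0.1],"turn": 0,"jaw": 255},
  {"xyz": [0,-0.02,0.2],"turn": 0,"jaw": 255},
])

```text
clock: 6.45
position: [0.5317, 0.0103, 0.0989]
ee_rot: [2.221, 2.221, 0.004]
force: [-0.8, -0.2, 3.6]
width: 0.272
```

```bash
python3 -c "
from h import *
rel(.5302,.0105,.108);print(observe()['ft_torque'])
s=snap('scene','s6.png')
crop(s,265,140,305,185,12,'s6c.png');rel(.5302,.0105,.108)"
```

```text
clk 6.45 pos [0.5317 0.0103 0.0989] F [-0.8 -0.2  3.6] w 0.272 tilt [ 0.002  0.001 -1.   ] yaw -0.0 -> xyz [ 0.02 -0.15 -0.91] turn -0.0
[-0.10461177 -0.11265052 -0.00916411]
clk 6.5 pos [0.5316 0.0103 0.0984] F [ 2.8 -0.8  0.8] w 0.275 tilt [ 0.002  0.001 -1.   ] yaw -0.0 -> xyz [ 0.02 -0.14 -0.96] turn -0.0
```

View pics/s6c.png

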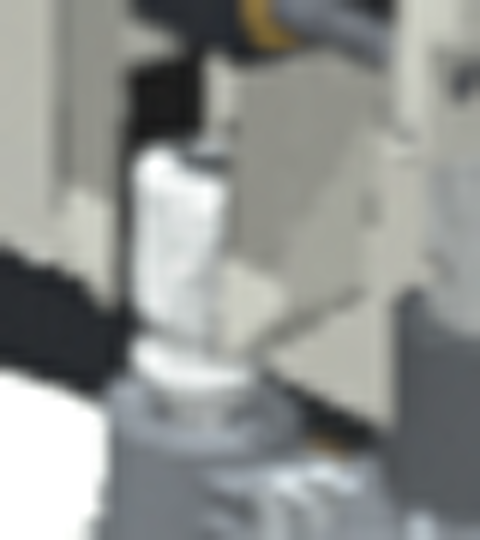

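The flange (at (195,370)) is 5–6 mm above the face, and the force has dropped to about 1 N. I'll keep pressing gently.

Emit:
arm_command([
  {"xyz": [0,0,0.1],"turn": 0,"jaw": 255},
  {"xyz": [0,0,0.2],"turn": 0,"jaw": 255},
  {"xyz": [0,0,0.3],"turn": 0,"jaw": 255},
])

```text
clock: 6.75
position: [0.5317, 0.0104, 0.0957]
ee_rot: [2.221, 2.221, 0.003]
force: [0.8, -1.2, 6.4]
width: 0.274
```

Emit:
arm_command([
  {"xyz": [0,0,0.1],"turn": 0,"jaw": 255},
  {"xyz": [0,0,0.2],"turn": 0,"jaw": 255},
])

```text
clock: 6.92
position: [0.5314, 0.0104, 0.0938]
ee_rot: [2.221, 2.221, 0.003]
force: [0.2, 0.4, 0.4]
width: 0.272
```

Emit:
arm_command([
  {"xyz": [0,0,0.1],"turn": 0,"jaw": 255},
  {"xyz": [0,0,0.2],"turn": 0,"jaw": 255},
])

```text
clock: 7.08
position: [0.531, 0.0104, 0.0918]
ee_rot: [-2.222, -2.221, -0.002]
force: [-5.4, -0.6, 22.9]
width: 0.272
```

Emit:
arm_command([
  {"xyz": [0,0,0.1],"turn": 0,"jaw": 255},
])

```text
clock: 7.17
position: [0.531, 0.0104, 0.0918]
ee_rot: [-2.221, -2.221, -0.003]
force: [-6.6, 0.1, 30.6]
width: 0.276
```

The force rose sharply at z = 0.0918, the predicted home height. It overshot to 30.6 N, so I'll ease off now.

Emit:
arm_command([
  {"xyz": [0,0,0.0],"turn": 0,"jaw": 255},
])

```text
clock: 7.25
position: [0.5309, 0.0104, 0.0921]
ee_rot: [-2.221, -2.221, -0.004]
force: [1.1, -0.6, -0.8]
width: 0.272
```

```bash
python3 -c "
from h import *
rel(.5302,.0105,.092);print(observe()['ft_torque'])
s=snap('scene','s7.png')
crop(s,255,140,315,190,12,'s7c.png');rel(.5302,.0105,.092)"
```

```text
clk 7.25 pos [0.5309 0.0104 0.0921] F [ 1.1 -0.6 -0.8] w 0.272 tilt [ 0.001  0.002 -1.   ] yaw -0.01 -> xyz [ 0.01 -0.07  0.01] turn -0.01
[-0.10316286 -0.23530753  0.00665664]
clk 7.3 pos [0.5309 0.0104 0.092 ] F [0.4 0.4 6. ] w 0.272 tilt [ 0.001  0.002 -1.   ] yaw -0.02 -> xyz [ 0.01 -0.07 -0.  ] turn -0.02
```

View pics/s7c.png

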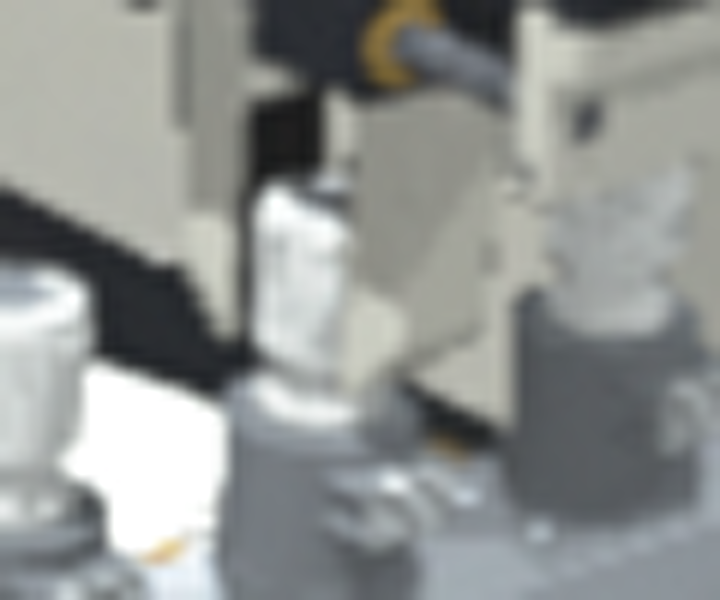

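The flange rim sits on the coupling face at about (310,400). Now the pull test, starting with the 1.5 mm play in small steps.

Emit:
arm_command([
  {"xyz": [0,0,-0.02],"turn": 0,"jaw": 255},
  {"xyz": [0,0,-0.04],"turn": 0,"jaw": 255},
  {"xyz": [0,0,-0.06],"turn": 0,"jaw": 255},
  {"xyz": [0,0,-0.08],"turn": 0,"jaw": 255},
])

```text
clock: 7.63
position: [0.5308, 0.0104, 0.0925]
ee_rot: [-2.221, -2.221, -0.003]
force: [0.9, 0.0, -1.5]
width: 0.271
```

Emit:
arm_command([
  {"xyz": [0,0,-0.02],"turn": 0,"jaw": 255},
  {"xyz": [0,0,-0.04],"turn": 0,"jaw": 255},
])

```text
clock: 7.8
position: [0.5308, 0.0104, 0.0928]
ee_rot: [-2.221, -2.221, -0.003]
force: [1.5, -0.6, -1.1]
width: 0.273
```

Emit:
arm_command([
  {"xyz": [0,0,-0.02],"turn": 0,"jaw": 255},
  {"xyz": [0,0,-0.04],"turn": 0,"jaw": 255},
])

```text
clock: 7.97
position: [0.5308, 0.0104, 0.0931]
ee_rot: [-2.221, -2.221, -0.002]
force: [1.0, -0.5, -1.2]
width: 0.276
```

Emit:
arm_command([
  {"xyz": [0,0,-0.02],"turn": 0,"jaw": 255},
  {"xyz": [0,0,-0.04],"turn": 0,"jaw": 255},
  {"xyz": [0,0,-0.04],"turn": 0,"jaw": 255},
])

```text
clock: 8.22
position: [0.5308, 0.0104, 0.0935]
ee_rot: [-2.221, -2.221, -0.003]
force: [0.9, 0.4, -1.3]
width: 0.272
```

Emit:
arm_command([
  {"xyz": [0,0,-0.02],"turn": 0,"jaw": 255},
  {"xyz": [0,0,-0.04],"turn": 0,"jaw": 255},
  {"xyz": [0,0,-0.04],"turn": 0,"jaw": 255},
])

```text
clock: 8.47
position: [0.5307, 0.0104, 0.0937]
ee_rot: [-2.221, -2.221, -0.002]
force: [3.6, -0.1, -6.5]
width: 0.273
```

Emit:
arm_command([
  {"xyz": [0,0,-0.02],"turn": 0,"jaw": 255},
  {"xyz": [0,0,-0.03],"turn": 0,"jaw": 255},
  {"xyz": [0,0,-0.03],"turn": 0,"jaw": 255},
])

```text
clock: 8.72
position: [0.5307, 0.0104, 0.0938]
ee_rot: [-2.221, -2.221, -0.002]
force: [4.4, 0.9, -9.8]
width: 0.272
```

Emit:
arm_command([
  {"xyz": [0,0.01,-0.03],"turn": 0,"jaw": 255},
  {"xyz": [0,0.01,-0.035],"turn": 0,"jaw": 255},
  {"xyz": [0,0.01,-0.035],"turn": 0,"jaw": 255},
])

```text
clock: 8.97
position: [0.5307, 0.0104, 0.0939]
ee_rot: [-2.221, -2.221, -0.002]
force: [4.2, 0.5, -10.6]
width: 0.273
```

Emit:
arm_command([
  {"xyz": [0,0.01,-0.038],"turn": 0,"jaw": 255},
  {"xyz": [0,0.01,-0.042],"turn": 0,"jaw": 255},
  {"xyz": [0,0.01,-0.045],"turn": 0,"jaw": 255},
])

```text
clock: 9.22
position: [0.5307, 0.0104, 0.094]
ee_rot: [-2.221, -2.221, -0.001]
force: [4.9, 0.1, -15.5]
width: 0.274
```

Emit:
arm_command([
  {"xyz": [0,0.01,-0.042],"turn": 0,"jaw": 255},
  {"xyz": [0,0.01,-0.042],"turn": 0,"jaw": 255},
])

```text
clock: 9.38
position: [0.5307, 0.0104, 0.0941]
ee_rot: [-2.221, -2.221, -0.0]
force: [5.9, -1.1, -15.8]
width: 0.272
```

```bash
python3 -c "
from h import *
rel(.5302,.0105,.092);print(observe()['position'][2])"
```

```text
clk 9.38 pos [0.5307 0.0104 0.0941] F [  5.9  -1.1 -15.8] w 0.272 tilt [-0.001  0.001 -1.   ] yaw 0.01 -> xyz [ 0.01 -0.05  0.21] turn 0.01
0.09406220791340836
```

Emit:
arm_command([
  {"xyz": [0,0.01,-0.04],"turn": 0,"jaw": 255},
  {"xyz": [0,0.01,-0.04],"turn": 0,"jaw": 255},
  {"xyz": [0,0.01,-0.04],"turn": 0,"jaw": 255},
  {"xyz": [0,0.01,-0.04],"turn": 0,"jaw": 255},
])

```text
clock: 9.72
position: [0.5307, 0.0104, 0.0941]
ee_rot: [-2.221, -2.221, 0.0]
force: [5.8, -0.3, -16.4]
width: 0.272
```

Emit:
arm_command([
  {"xyz": [0,0.01,-0.039],"turn": 0,"jaw": 255},
  {"xyz": [0,0.01,-0.039],"turn": 0,"jaw": 255},
  {"xyz": [0,0.01,-0.039],"turn": 0,"jaw": 255},
  {"xyz": [0,0.01,-0.039],"turn": 0,"jaw": 255},
])

```text
clock: 10.05
position: [0.5306, 0.0104, 0.094]
ee_rot: [-2.221, -2.221, 0.001]
force: [5.6, -0.1, -15.8]
width: 0.272
```

Emit:
arm_command([
  {"xyz": [0,0,0.02],"turn": 0,"jaw": 255},
  {"xyz": [0,0,0.08],"turn": 0,"jaw": 255},
  {"xyz": [0,0,0.14],"turn": 0,"jaw": 255},
  {"xyz": [0,0,0.17],"turn": 0,"jaw": 255},
  {"xyz": [0,0,0.17],"turn": 0,"jaw": 255},
])

```text
clock: 10.47
position: [0.5309, 0.0104, 0.0928]
ee_rot: [-2.221, -2.221, 0.0]
force: [1.0, -0.6, 0.6]
width: 0.275
```

Emit:
arm_command([
  {"xyz": [0,0,0],"turn": 0,"jaw": 180},
  {"xyz": [0,0,0],"turn": 0,"jaw": 120},
  {"xyz": [0,0,0],"turn": 0,"jaw": 110},
  {"xyz": [0,0,0],"turn": 0,"jaw": 110},
  {"xyz": [0,0,0],"turn": 0,"jaw": 110},
])

```text
clock: 10.88
position: [0.5306, 0.0104, 0.0927]
ee_rot: [-2.22, -2.221, 0.001]
force: [-0.6, -0.5, 0.4]
width: 0.529
```

```bash
python3 -c "
from h import *
rel(.5302,.0105,.22)
w=snap('wrist','w8.png')"
```

```text
clk 10.88 pos [0.5306 0.0104 0.0927] F [-0.6 -0.5  0.4] w 0.529 tilt [-0.001  0.001 -1.   ] yaw 0.01 -> xyz [  0.02  -0.05 -12.73] turn 0.01
```

View pics/w8.png

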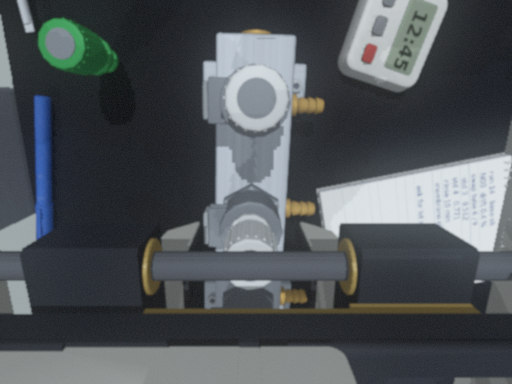

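The fingers are clear on both sides of the head at (248,240). I'll retreat straight up.

Emit:
arm_command([
  {"xyz": [0,0,-1],"turn": 0,"jaw": 110},
  {"xyz": [0,0,-3],"turn": 0,"jaw": 110},
  {"xyz": [0,0,-6],"turn": 0,"jaw": 110},
  {"xyz": [0,0,-9],"turn": 0,"jaw": 110},
  {"xyz": [0,0,-12],"turn": 0,"jaw": 110},
])

```text
clock: 11.35
position: [0.5304, 0.01, 0.2147]
ee_rot: [-2.221, -2.22, 0.001]
force: [0.8, -0.0, -0.7]
width: 0.567
```

Emit:
arm_command([
  {"xyz": [3,0,0],"turn": 0,"jaw": 110},
  {"xyz": [6.5,0,0],"turn": 0,"jaw": 110},
  {"xyz": [10,0,0],"turn": 0,"jaw": 110},
  {"xyz": [13.5,0,0],"turn": 0,"jaw": 110},
  {"xyz": [16,0,0],"turn": 0,"jaw": 110},
])

```text
clock: 11.77
position: [0.5299, 0.1736, 0.2156]
ee_rot: [-2.218, -2.222, -0.001]
force: [-0.3, 0.2, 0.7]
width: 0.57
```

Emit:
arm_command([
  {"xyz": [1,0,0],"turn": 0,"jaw": 110},
  {"xyz": [1,0,0],"turn": 0,"jaw": 110},
])

```text
clock: 11.93
position: [0.5293, 0.1872, 0.216]
ee_rot: [-2.212, -2.227, -0.002]
force: [0.4, -0.3, -0.0]
width: 0.571
```

```bash
python3 -c "
from h import *
s=snap('scene','s9.png');t=snap('top','t9.png')
crop(s,220,120,350,220,6,'s9c.png')
rel(.5302,.0105,.22)
for u,v in [(264,180),(297,182),(331,182)]: print(world(t,u,v).round(4))"
```

```text
clk 12.03 pos [0.53   0.1825 0.2159] F [1.  0.2 1.2] w 0.568 tilt [-0.001  0.001 -1.   ] yaw 0.09 -> xyz [-1.72e+01 -1.00e-02 -4.20e-01] turn 0.09
[0.5305 0.0834 0.1211]
[0.5267 0.0119 0.1236]
[ 0.5275 -0.0614  0.1236]
```

View pics/s9c.png

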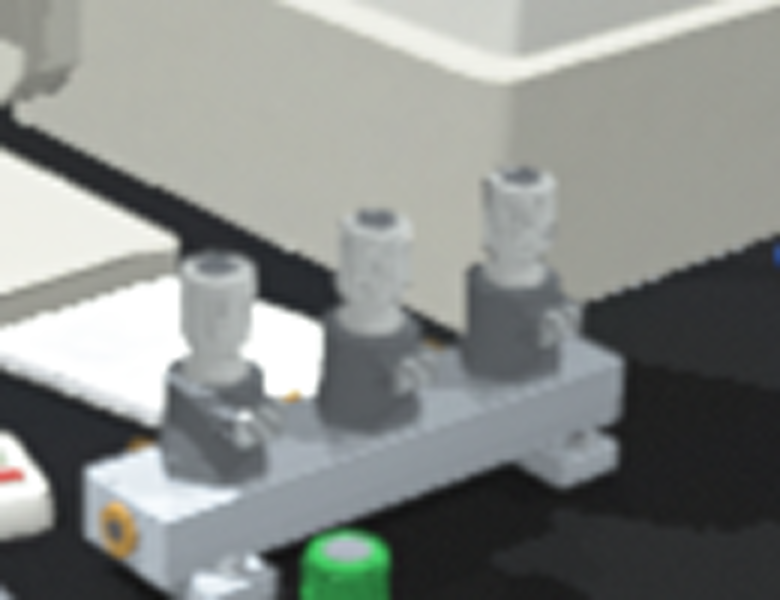

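View pics/t9.png

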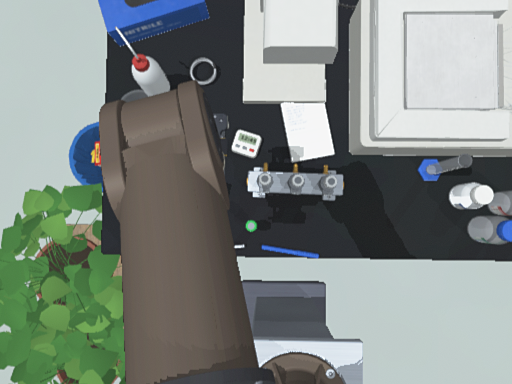

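The new plug, scene crop (375,270), stands at the same height as its two neighbours. The timer and pen haven't moved, and the arm is clear.

```bash
python3 -c "
from cell import sign_off
print(sign_off())"
```

```text
the job is handed in; nothing more can be done
None
```

The larger white plug is locked in the middle coupling, which was the open one, and it held the pull test. I handed the job in at about 12 s.

- **Pressing:** The plug stopped at the predicted home height. The force there read 22.9 N, then 30.6 N for a single row before I eased off. That is over your 25 N guide, but under the 45 N damage limit.
- **Pull test:** The plug rose about 2 mm and then stood firm; the description says about 1.5 mm of play. The pull rose slowly and read 15.5–16.4 N for about 0.8 s. There was also a sideways force of up to 6 N, so the pull was not purely vertical.
- **Final checks:** After release the head stands at 0.124 m, against 0.121–0.124 m for the heads of the two neighbouring plugs. The timer, pen and green look-alike look unmoved. In the last top picture the arm hid the stand, the small plug and most of the screwdriver, so I could not see those again. I never touched them.

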